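# Slide the gauging carriage into its locating notches

### The job

Push the aluminium carriage board along its slideway with a fingertip, towards the indicator stand, until you feel it drop into the locating notches, so that its gauge block stands under the indicator's stylus; do not push it on out of the notches. Slide it only, never lift or tip it, do not touch the gauge block or the indicator stand, and leave the block case, bottle and pencil where they are. When it has dropped, take the finger away.

Things in the scene. Friction and masses are not known exactly. Their poses are not given: they have to be found in the camera images.
- bed: Grey slideway fixed on the granite, plate 440 x 124 x 21 mm high (local x -200 to +240). Origin on its centre line at granite height; x = sliding direction, towards the indicator stand; z up. Side walls (inner faces 92 mm apart, 16 thick, tops 48 mm high, x -190 to +180) guide the carriage. Four steel lanes lie between them, tops 30 mm high, two each side of a 36 mm wide gap (floor at 21 mm).
- entry (a point): Bed-local (-190, 0, 30) mm: middle of the channel's open end, away from the stand; axes as the bed's. The channel is open above. Lanes are 14 mm wide, inner ones centred at y = +-25, outer at +-39 mm. Notches 25 mm long, 9 mm deep cut the outer lanes at bed x = 20 and the inner ones at 120 mm (centres).
- seat (a point): Point on the bed at local (70, 0, 22) mm, axes as the bed's: the carriage's origin lies here when it has dropped into the notches. Dropped in, it has 2.5 mm of play either way along x, then meets the notch ends: the push rises sharply. Above about 20 N it may climb out.
- carriage: Loose aluminium board 150 (x, sliding direction) x 89 x 20 mm on four 8 mm high feet; 0.6 to 1 kg; slides at 1 to 4 N. Origin at its centre, level with the feet's undersides; the board is 8 to 28 mm above it. Origin 30 mm above the granite while riding on the lanes, 22 mm once dropped in. It starts 100 to 160 mm short of the seat, on the -x side.
- board_top (a point): Centre of the board's top, 28 mm above the carriage's origin; axes as the carriage's. Feet, 20 mm long: front at x = +50, y = +-25 mm on the inner lanes, rear at x = -50, y = +-39 mm on the outer lanes, so all four drop together, only at the seat.
- push_face (a point): Centre of the carriage's rear (-x) end face, away from the indicator stand, at carriage-local (-75, 0, 18) mm; the face is 89 mm wide, 20 mm high: 38 to 58 mm above the granite while riding, 30 to 50 mm dropped in. Pushing here towards +x slides the carriage.
- gauge: Loose steel gauge block, 24 x 24 x 35 mm high, standing in a low frame (rim 5 mm high, outside 34 mm) on the carriage at carriage-local x = +45 mm. Origin at the centre of its underside.
- stylus (a point): Lowest point of the indicator's stylus, 99 mm above the granite, above bed-local (115, 0) mm, on the bed's centre line; the seated gauge block ends right under it, 14 mm lower.
- case: Bystander: dark wooden gauge block case, 160 x 70 x 40 mm high, loose, beside the bed. Origin at the centre of its underside, x along its length.
- bottle: Bystander: small white bottle, 54 mm diameter, 110 mm high. Origin at the centre of its underside.
- pencil: Bystander: black mechanical pencil, 140 x 8 x 8 mm, lying along its x axis. Origin at the centre of its underside.
- stand: Indicator stand fixed on the bed's far end, its frame the same as the bed's: foot at bed-local x 189 to 239 mm, steel column of 22 mm diameter at x = 215 mm, top 201 mm high, and an arm that carries the indicator (48 mm black dial, centre at x = 115 mm, 165 mm high). All of it lies at bed-local x above 91 mm.
Not all that is in view belongs to the job. What is shaped like the carriage but pink or red is not meant.

How it is judged:
By the outcome, as a careful person would: the job done as asked, in the order asked, and still so for the second after the job is handed in, with the robot touching nothing.
It also fails if it takes over 35 s, if anything falls off the work surface, if the arm or the gripper's body presses on something with over 40 N, if the wrist force passes 120 N, or if a joint passes its speed limit or range.

### The arm

A 7-joint arm with a two-finger parallel gripper is mounted at the origin on the work surface. World frame = base frame: x ahead of the robot, y to its left, z up, the work surface at z = 0. Lengths are in m, angles in rad, forces in N, time in s.
With the tool pointing down it reaches from about 0.425 to 0.875 m from the base axis. Payload 4.7 kg.
Tool frame: the origin (TCP) lies at the very end of the fingers, on their centre line; the grasp point (between the pads) lies 19 mm behind it; z points along the fingers, y is the direction in which the jaws open and shut (so a half turn about z gives the same grasp; the last joint's range is limited). The gripper opens to 87 mm and grips with 3 to 60 N. Pads are 19 mm wide; open, the fingers measure 117 mm over their backs; the gripper's body (75 mm by 190 mm) begins 51 mm behind the grasp point.
Start: joints at [1.22, 0.321, -0.07, 1.45, 0.023, 1.371, -0.057], TCP at [0.232, -0.607, 0.223] pointing down, gripper open.
Joint ranges: [-2.86, 2.86], [-0.3, 2.09], [-1.38, 1.24], [0.06, 2.45], [-1.56, 4.7], [0.09, 2.05], [-2.69, 2.69]. Speed limits (rad/s): [2.57, 2.57, 3.14, 3.14, 3.14, 3.14, 3.14].

### API

Orientations are given as a rotation vector (axis times angle).
In Python, from bench import ctrl, get_image, camera_info gives the robot as it stands.
- The arm moves only by the tool carry_out, never from a script. Its argument "commands" is a list of rows, each an object of numbers: "tx", "ty", "tz": the shift along the tool's x, y, z in m; "rx", "ry", "rz": the turn, a rotation vector about the tool's x, y, z in rad; "jaw": the opening, from 0 (shut) to 1 (fully open). In form: [{"tx": .., "ty": .., "tz": .., "rx": .., "ry": .., "rz": .., "jaw": ..}, ...]. A call has 1 to 12 rows; each row is the pose to reach, as a shift and turn from the pose commanded when the call began, along the tool's axes at that moment; what a row does not reach only later rows make up. A row lasts 1/8 s, in which the tool goes at most 62.5 mm and 10.7 degrees, less where a joint would pass 70% of its speed; a pose out of reach is approached as far as the arm can. A call with a gripper value outside its range is refused whole. The fingers move at their own pace and stop on an object; "grip_force" is the grip in N (left out, the last holds). Time passes only in rows, so rows that repeat a pose let the fingers close. It gives the time, the measured TCP pose, the force and the opening at its end, in the units of the state.
- ctrl.get_state(): the state, without advancing time (a new reading comes with each control period).
- get_image(name): name is "scene" or "side" or "wrist"; returns the picture (400x640x3 uint8, red, green, blue); there is no depth.
- camera_info(name): a dict with "intrinsics" (3x3 intrinsics, pixels), "R" (3x3) and "t" (3): a world point X has camera coordinates R X + t. Camera axes: x right, y down, z forward; pixel columns grow to the right and rows downward; lengths in m; the calibration is good to about 2 mm. A picture is of the moment at which its call begins: read the wrist's pose just before it. camera_info takes no time and is no camera call; for the wrist camera it gives the pose at the moment of the call.
- ctrl.close_job(): hands the job in, once; it reports no verdict.
The state is a dict: "time": time; "joint_positions": joint angles; "qd": joint speeds; "joint_torque": joint torques, N m; "position": TCP position; "tool_rot": TCP orientation; "ft_force": force on the tool from outside, world axes, zero at the start; "torque": the same for the moment, N m; "grip_width": opening from 0.0 (shut) to 1.0 (fully open).
Only numpy, scipy, OpenCV 4.12 (cv2) and the standard library are available. Lean on these libraries where they do the work, as an engineer would, in place of code of your own. Each camera call takes 0.05 s, during which the arm holds its last target.

## Working session

There is one attempt and no reset: what is moved stays moved. The work goes in short steps, Python scripts to look and compute and a tool call to move; the robot and the scene stay as the last step left them, time stands still between calls to the robot, and variables do not carry over. Pictures are saved under pics/ and viewed, and the job is handed in when it is done.

Besides the shell and the picture viewer there is one more tool, called after "Call:" as name([rows], argument=value, ...), one row to a line, values as JSON. carry_out: Moves the arm, as the interface text tells. Its arguments: {"type":"object","properties":{"commands":{"type":"array"},"grip_force":{"type":"number"}},"required":["commands"]}

```bash
mkdir -p pics
python3 - <<'E'
from bench import ctrl,get_image,camera_info
import cv2,numpy as np
s=ctrl.get_state()
for k in s: print(k,np.round(s[k],4))
for n in ["scene","side","wrist"]:
    c=camera_info(n); print(n,np.round(c["intrinsics"],2).tolist(),np.round(c["R"],4).tolist(),np.round(c["t"],4).tolist())
    cv2.imwrite(f"pics/{n}0.png",get_image(n)[:,:,::-1])
E
```

```text
time 0.0
joint_positions [ 1.2201  0.3218 -0.0701  1.4517  0.0226  1.3708 -0.0569]
qd [ 0.0007  0.0018  0.0001 -0.0024  0.002  -0.0008  0.0009]
joint_torque [-3.00000e-04 -4.91295e+01 -4.04400e-01 -3.12530e+01 -6.40000e-02
  4.39000e-02  2.00000e-04]
position [ 0.2317 -0.6067  0.2215]
tool_rot [-3.0877e+00 -5.6950e-01  7.0000e-04]
ft_force [0.749  0.3157 0.1694]
torque [-0.0493  0.0156 -0.0102]
grip_width 0.9994
scene [[402.96, 0.0, 326.88], [0.0, 402.96, 199.4], [0.0, 0.0, 1.0]] [[-0.1908, 0.9816, 0.0095], [0.7771, 0.157, -0.6095], [-0.5998, -0.1089, -0.7927]] [0.0694, -0.4415, 1.1696]
side [[399.96, 0.0, 318.96], [0.0, 399.96, 207.58], [0.0, 0.0, 1.0]] [[-0.9786, -0.2053, -0.0161], [-0.1493, 0.7612, -0.6311], [0.1418, -0.6151, -0.7756]] [0.6254, 0.0872, 0.7117]
wrist [[290.38, 0.0, 316.64], [0.0, 290.38, 198.31], [0.0, 0.0, 1.0]] [[0.3562, -0.9344, -0.0017], [-0.9017, -0.3442, 0.2616], [-0.245, -0.0917, -0.9652]] [-0.6496, -0.0315, 0.3905]
```

View pics/scene0.png

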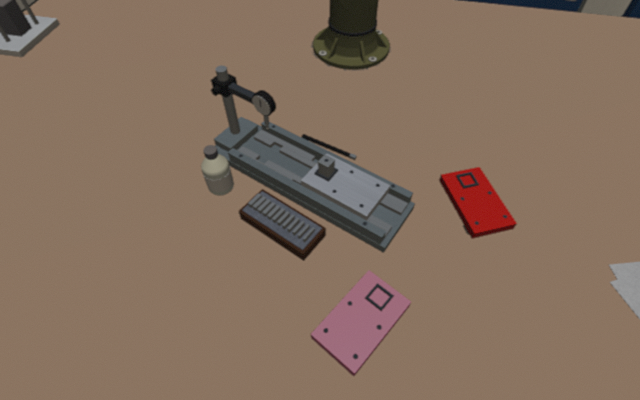

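View pics/side0.png

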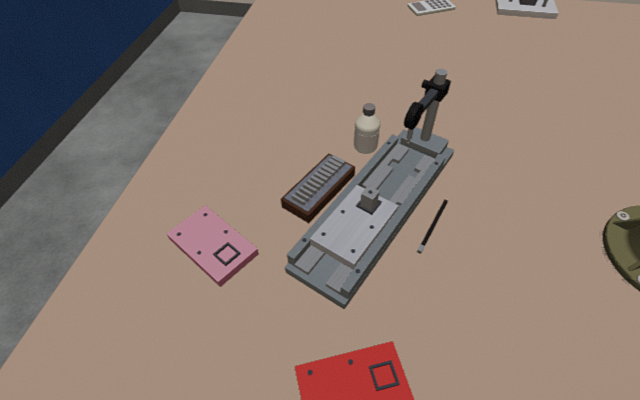

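View pics/wrist0.png

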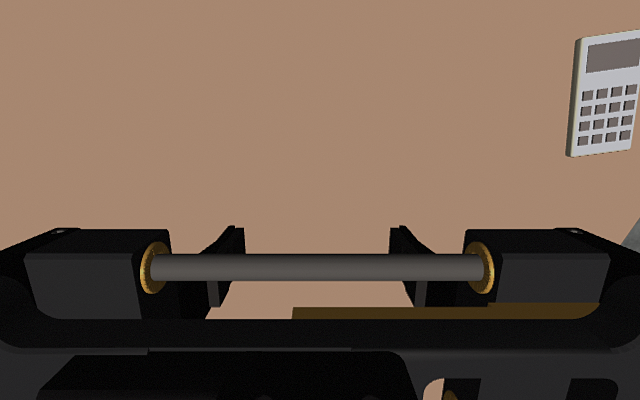

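Candidates for the carriage are the aluminium board in the bed at scene (347,187), the red board at (478,200) and the pink board at (362,320). I choose the aluminium one, since it lies in the slideway and carries the gauge. I'll check it in close crops.

Run:
```python
import cv2
a=cv2.imread("pics/scene0.png")[115:245,205:420]; cv2.imwrite("pics/sc_crop.png",cv2.resize(a,(774,468),interpolation=cv2.INTER_CUBIC))
b=cv2.imread("pics/side0.png")[120:305,280:470]; cv2.imwrite("pics/sd_crop.png",cv2.resize(b,(608,592),interpolation=cv2.INTER_CUBIC))
```

```text
(no output)
```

View pics/sc_crop.png

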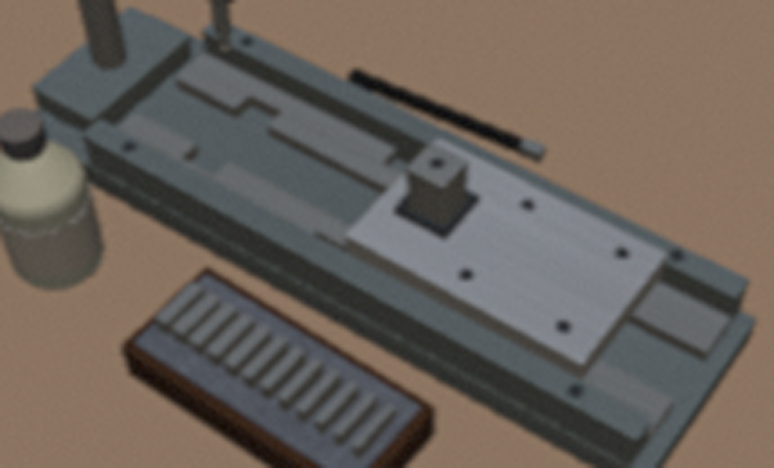

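View pics/sd_crop.png

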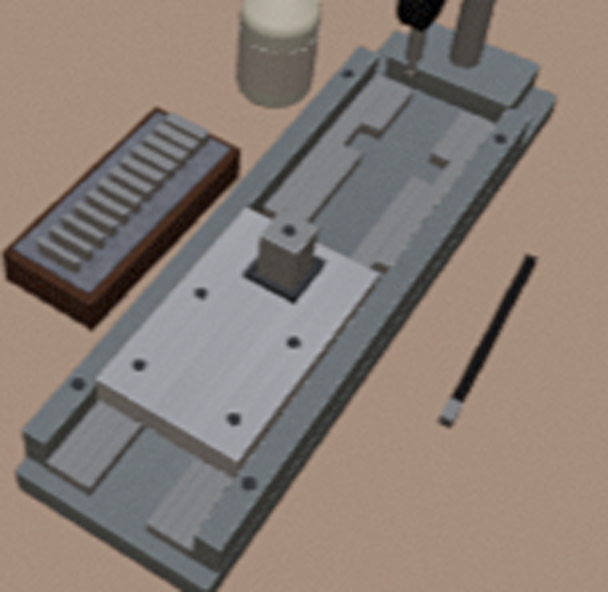

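The crops confirm the aluminium board with gauge. Next I'll fit the bed pose and carriage offset from the corners.

```bash
cat > h.py <<'E'
import numpy as np,cv2
from bench import camera_info
def proj(n,X):
    c=camera_info(n);P=(np.array(c["R"])@np.atleast_2d(X).T).T+np.array(c["t"]);q=P@np.array(c["intrinsics"]).T
    return q[:,:2]/q[:,2:]
def bed2w(p,L):
    L=np.atleast_2d(L)/1000.;c,s=np.cos(p[2]),np.sin(p[2])
    return np.c_[p[0]+c*L[:,0]-s*L[:,1],p[1]+s*L[:,0]+c*L[:,1],L[:,2]]
E
cat > fit.py <<'E'
from h import *
from scipy.optimize import least_squares
S=lambda u,v:(u/3.6+205,v/3.6+115)
D=lambda u,v:(u/3.2+280,v/3.2+120)
car=[("scene",-75,44.5,S(583,357)),("scene",-75,-44.5,S(667,252)),("scene",75,44.5,S(347,237)),("scene",75,-44.5,S(437,140)),
("side",-75,44.5,D(98,383)),("side",-75,-44.5,D(237,462)),("side",75,44.5,D(248,208)),("side",75,-44.5,D(377,275))]
bed=[("scene",-200,-62,21,S(754,320)),("scene",-190,-62,48,S(747,281)),("side",-200,62,21,D(18,473)),("side",-190,62,48,D(25,433)),("side",-200,-62,21,D(210,582)),("side",240,-62,21,D(555,97)),("scene",240,62,21,S(37,115))]
def f(p):
    r=[]
    for n,x,y,uv in car: r+=list(proj(n,bed2w(p,[x+p[3]*1000,y,58]))[0]-uv)
    for n,x,y,z,uv in bed: r+=list(proj(n,bed2w(p,[x,y,z]))[0]-uv)
    return np.array(r)
r=least_squares(f,[0.6,0,-2,-0.06],loss="soft_l1")
print(np.round(r.x,4));print(np.round(f(r.x).reshape(-1,2),1))
p=r.x;np.save("p.npy",p)
for n,(x0,y0,w,h,k) in {"scene":(205,60,215,190,3.1),"side":(280,60,190,250,2.4)}.items():
    a=cv2.imread(f"pics/{n}0.png")[y0:y0+h,x0:x0+w];a=cv2.resize(a,None,fx=k,fy=k)
    def poly(L,c):
        q=((proj(n,bed2w(p,L))-(x0,y0))*k).astype(int);cv2.polylines(a,[q],True,c,1)
    d=p[3]*1000
    poly([[d-75,44.5,58],[d+75,44.5,58],[d+75,-44.5,58],[d-75,-44.5,58]],(0,0,255))
    poly([[-200,62,21],[240,62,21],[240,-62,21],[-200,-62,21]],(0,255,0))
    for s in(1,-1): poly([[-190,62*s,48],[180,62*s,48],[180,46*s,48],[-190,46*s,48]],(255,255,0))
    for xx,y1 in((20,39),(120,25)):
        for s in(1,-1): poly([[xx-12.5,s*(y1-7),30],[xx+12.5,s*(y1-7),30],[xx+12.5,s*(y1+7),30],[xx-12.5,s*(y1+7),30]],(255,0,255))
    poly([[115,0,99],[115,0,97]],(0,255,255)); poly([[d+45-12,12,93],[d+45+12,12,93],[d+45+12,-12,93],[d+45-12,-12,93]],(0,0,255))
    cv2.imwrite(f"pics/{n}_fit.png",a)
E
python3 fit.py
```

```text
[ 0.5274  0.0071 -1.9796 -0.0736]
[[ 0.4  1.9]
 [ 0.8  0.1]
 [-0.2 -0.8]
 [ 0.6 -0.9]
 [-0.6 -1.1]
 [ 0.6  0.1]
 [-0.7 -0.3]
 [ 1.1 -0.6]
 [ 1.1 -1. ]
 [ 1.  -0.9]
 [-0.7 -1.4]
 [-0.5 -1.4]
 [-0.   2.8]
 [ 2.8 -0.8]
 [-5.4  1.6]]
```

View pics/scene_fit.png

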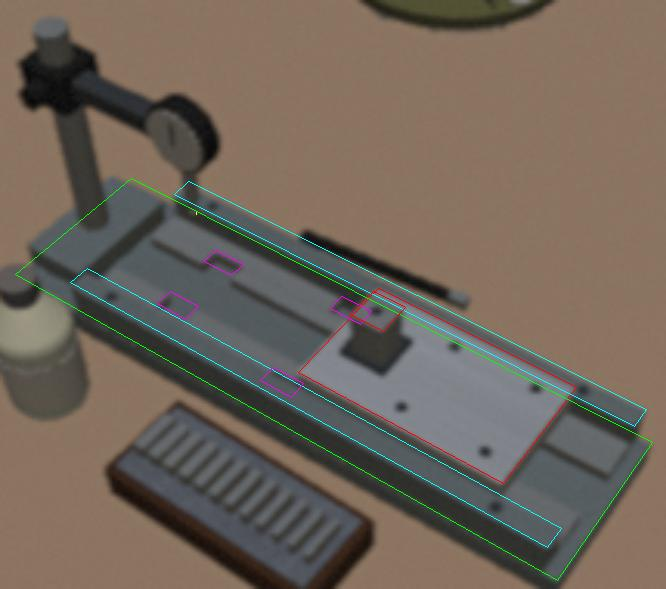

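View pics/side_fit.png

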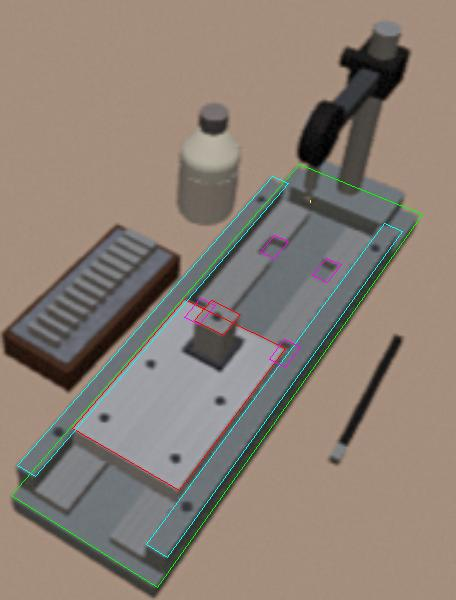

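```bash
cat > fit2.py <<'E'
import re
src=open("fit.py").read()
src=re.sub(r',\("side",240.*?S\(37,115\)\)',',("scene",115,0,99,(265.6,129.4)),("side",115,0,99,(408.3,142.5))',src)
exec(src)
E
python3 fit2.py
cat > plan.py <<'E'
from h import *
from bench import ctrl
from scipy.spatial.transform import Rotation as Ro
p=np.load("p.npy")
def st(): 
    s=ctrl.get_state();return s,np.array(s["position"]),Ro.from_rotvec(s["tool_rot"])
def tobed(P):
    c,s=np.cos(p[2]),np.sin(p[2]);d=np.array(P)-[p[0],p[1],0];return np.array([c*d[0]+s*d[1],-s*d[0]+c*d[1],d[2]])*1000
def want(half):  # tool down, y along +-bed y
    s=1-2*half;ex=np.array([np.cos(p[2]),np.sin(p[2]),0]);ey=np.array([-ex[1],ex[0],0])
    y=s*ey;z=np.array([0,0,-1.]);return Ro.from_matrix(np.c_[np.cross(y,z),y,z])
def shift(L,half,R0=None):
    s,P,R=st();t=bed2w(p,L)[0];return np.round(R.inv().apply(t-P),4),np.round((R.inv()*want(half)).as_rotvec(),3)
E
python3 - <<'E'
from plan import *
s,P,R=st();print(np.round(R.as_matrix(),3));print(tobed(P))
c=camera_info("wrist");cp=-np.array(c["R"]).T@c["t"];print("cam in tool",R.inv().apply(cp-P))
for h in(0,1):
  print(h,shift([-175,0,350],h),shift([-175,0,36],h)); print((want(h)).as_matrix().round(3))
print(bed2w(p,[[-175,0,36],[-15,0,36],[215,0,0]]))
E
```

```text
[ 0.5285  0.0055 -1.9693 -0.0748]
[[ 0.6  2.1]
 [ 0.6  0.1]
 [-0.5 -0.1]
 [ 0.  -0.5]
 [-0.9 -0.9]
 [ 0.5 -0.1]
 [-1.6 -0.5]
 [ 0.3 -1.2]
 [ 0.4 -1.5]
 [ 0.2 -1.4]
 [-0.4 -1.5]
 [-0.3 -1.6]
 [ 0.7  2.1]
 [ 1.4 -0.3]
 [-0.   0.2]]
[[ 0.934  0.357 -0.001]
 [ 0.357 -0.934  0.001]
 [-0.    -0.001 -1.   ]]
[679.50984098 -36.00643084 221.72357823]
cam in tool [ 0.07137865  0.00055596 -0.16251691]
0 (array([ 0.6167, -0.5927, -0.1275]), array([-0.001, -0.001, -0.807])) (array([ 0.6168, -0.5923,  0.1865]), array([-0.001, -0.001, -0.807]))
[[ 0.388  0.922  0.   ]
 [ 0.922 -0.388  0.   ]
 [ 0.     0.    -1.   ]]
1 (array([ 0.6167, -0.5927, -0.1275]), array([-1.000e-03,  2.000e-03,  2.334e+00])) (array([ 0.6168, -0.5923,  0.1865]), array([-1.000e-03,  2.000e-03,  2.334e+00]))
[[-0.388 -0.922  0.   ]
 [-0.922  0.388  0.   ]
 [-0.     0.    -1.   ]]
[[ 0.59644723  0.16674378  0.036     ]
 [ 0.53436677  0.01927847  0.036     ]
 [ 0.44512613 -0.19270291  0.        ]]
```

Call:
carry_out([
  {"tz": -0.06, "jaw": 0},
  {"tz": -0.13, "jaw": 0},
  {"tz": -0.13, "jaw": 0},
  {"tx": 0.04, "ty": -0.04, "tz": -0.13, "rz": -0.1, "jaw": 0},
  {"tx": 0.08, "ty": -0.08, "tz": -0.13, "rz": -0.2, "jaw": 0},
  {"tx": 0.12, "ty": -0.12, "tz": -0.13, "rz": -0.3, "jaw": 0},
  {"tx": 0.16, "ty": -0.155, "tz": -0.13, "rz": -0.4, "jaw": 0},
  {"tx": 0.2, "ty": -0.19, "tz": -0.13, "rz": -0.5, "jaw": 0},
  {"tx": 0.24, "ty": -0.23, "tz": -0.13, "rz": -0.6, "jaw": 0},
  {"tx": 0.28, "ty": -0.27, "tz": -0.13, "rz": -0.7, "jaw": 0},
  {"tx": 0.32, "ty": -0.31, "tz": -0.13, "rz": -0.8, "jaw": 0},
  {"tx": 0.36, "ty": -0.345, "tz": -0.13, "rz": -0.807, "jaw": 0},
], grip_force=20)

```text
invalid input
```

Run:
```python
from plan import *
s,P,R=st();print(s["time"],P,tobed(P),s["joint_positions"],s["grip_width"]);print(shift([-185,0,300],0))
```

```text
0.15 [ 0.23170938 -0.60685161  0.22172358] [679.50984098 -36.00643084 221.72357823] [ 1.22008447  0.32164361 -0.07007844  1.45138492  0.02259272  1.37080724
 -0.05688471] 0.9981657176400799
(array([ 0.6237, -0.5999, -0.0775]), array([-0.001, -0.001, -0.807]))
```

Call:
carry_out([
  {"tx": 0, "ty": 0, "tz": -0.06, "rx": 0, "ry": 0, "rz": 0, "jaw": 0.0},
  {"tx": 0, "ty": 0, "tz": -0.12, "rx": 0, "ry": 0, "rz": 0, "jaw": 0.0},
  {"tx": 0, "ty": 0, "tz": -0.13, "rx": 0, "ry": 0, "rz": 0, "jaw": 0.0},
], grip_force=20)

```text
time: 0.52
position: [0.2325, -0.6087, 0.3581]
tool_rot: [3.081, 0.568, 0.003]
ft_force: [0.4, -0.1, -0.7]
grip_width: 0.742
```

Call:
carry_out([
  {"tx": 0.04, "ty": -0.04, "tz": 0, "rx": 0, "ry": 0, "rz": -0.1, "jaw": 0},
  {"tx": 0.08, "ty": -0.08, "tz": 0, "rx": 0, "ry": 0, "rz": -0.2, "jaw": 0},
  {"tx": 0.12, "ty": -0.12, "tz": 0, "rx": 0, "ry": 0, "rz": -0.3, "jaw": 0},
  {"tx": 0.16, "ty": -0.155, "tz": 0, "rx": 0, "ry": 0, "rz": -0.4, "jaw": 0},
  {"tx": 0.2, "ty": -0.19, "tz": 0, "rx": 0, "ry": 0, "rz": -0.5, "jaw": 0},
  {"tx": 0.24, "ty": -0.23, "tz": 0, "rx": 0, "ry": 0, "rz": -0.6, "jaw": 0},
  {"tx": 0.28, "ty": -0.27, "tz": 0, "rx": 0, "ry": 0, "rz": -0.7, "jaw": 0},
  {"tx": 0.32, "ty": -0.31, "tz": 0, "rx": 0, "ry": 0, "rz": -0.8, "jaw": 0},
  {"tx": 0.36, "ty": -0.345, "tz": 0, "rx": 0, "ry": 0, "rz": -0.807, "jaw": 0},
  {"tx": 0.4, "ty": -0.385, "tz": 0, "rx": 0, "ry": 0, "rz": -0.807, "jaw": 0},
])

```text
time: 1.78
position: [0.4683, -0.1035, 0.3516]
tool_rot: [-2.618, -1.736, 0.001]
ft_force: [-0.4, 0.2, 0.1]
grip_width: 0.002
```

Run:
```python
from plan import *
s,P,R=st();print(s["time"],P,tobed(P),s["joint_positions"],s["grip_width"]);print(shift([-185,0,150],0))
```

```text
1.775 [ 0.46832763 -0.1034634   0.35163087] [123.74942133 -13.24133156 351.63086794] [ 0.76956638 -0.06297295 -0.57018624  1.61683031 -0.0336261   1.57868903
 -0.19960541] 0.0016956460262965442
(array([0.3089, 0.013 , 0.2015]), array([-0.001,  0.001, -0.001]))
```

Call:
carry_out([
  {"tx": 0.055, "ty": 0.003, "tz": 0, "rx": 0, "ry": 0, "rz": 0, "jaw": 0},
  {"tx": 0.11, "ty": 0.005, "tz": 0, "rx": 0, "ry": 0, "rz": 0, "jaw": 0},
  {"tx": 0.165, "ty": 0.008, "tz": 0, "rx": 0, "ry": 0, "rz": 0, "jaw": 0},
  {"tx": 0.22, "ty": 0.01, "tz": 0.02, "rx": 0, "ry": 0, "rz": 0, "jaw": 0},
  {"tx": 0.27, "ty": 0.012, "tz": 0.05, "rx": 0, "ry": 0, "rz": 0, "jaw": 0},
  {"tx": 0.309, "ty": 0.013, "tz": 0.1, "rx": 0, "ry": 0, "rz": 0, "jaw": 0},
  {"tx": 0.309, "ty": 0.013, "tz": 0.15, "rx": 0, "ry": 0, "rz": 0, "jaw": 0},
  {"tx": 0.309, "ty": 0.013, "tz": 0.2, "rx": 0, "ry": 0, "rz": 0, "jaw": 0},
  {"tx": 0.309, "ty": 0.013, "tz": 0.24, "rx": 0, "ry": 0, "rz": 0, "jaw": 0},
  {"tx": 0.309, "ty": 0.013, "tz": 0.25, "rx": 0, "ry": 0, "rz": 0, "jaw": 0},
])

```text
time: 3.02
position: [0.5976, 0.1737, 0.0987]
tool_rot: [-2.615, -1.736, 0.01]
ft_force: [-0.1, -0.3, 0.6]
grip_width: 0.009
```

Run:
```python
from plan import *
from bench import get_image
s,P,R=st();print(s["time"],P,tobed(P),s["joint_positions"],s["grip_width"]);print(shift([-180,0,36],0))
a=get_image("scene")[100:260,280:460,::-1];b=get_image("side")[150:330,240:440,::-1]
cv2.imwrite("pics/a1.png",np.hstack([cv2.resize(a,(400,356)),cv2.resize(b,(396,356))]))
cv2.imwrite("pics/w1.png",get_image("wrist")[:,:,::-1])
```

```text
3.025 [0.59764415 0.17374923 0.0987014 ] [-181.92104586   -1.61498022   98.70139927] [ 0.28657351  0.46826041 -0.78064945  1.64090598  0.34848087  1.18478984
 -0.97408437] 0.009157466220674195
(array([-0.0017,  0.002 ,  0.0627]), array([-0.005,  0.004, -0.   ]))
```

View pics/a1.png

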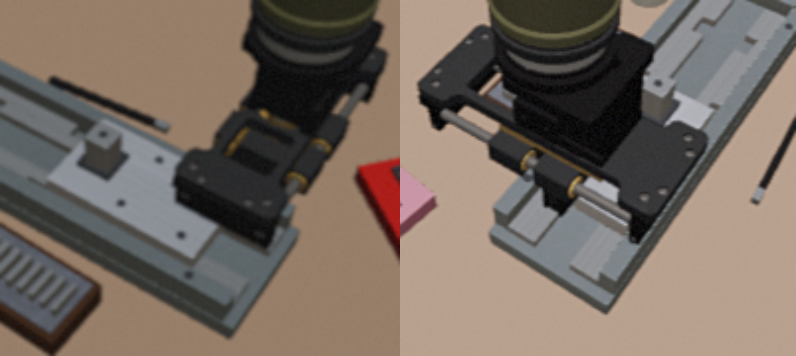

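View pics/w1.png

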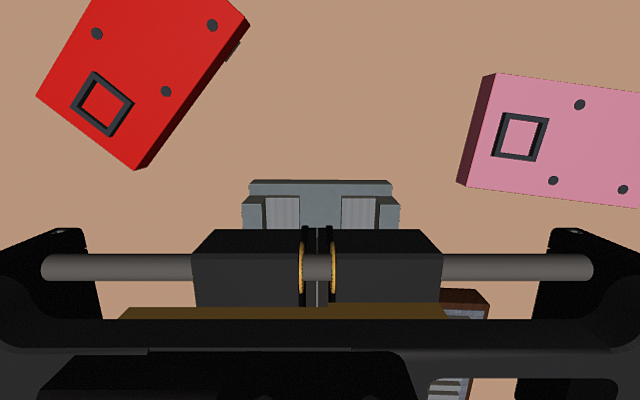

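Wrist view: the closed finger (column 317) is centred between the lanes (282 and 360). Scene and side views show it behind the board's rear end, over the open channel. Descending.

Call:
carry_out([
  {"tx": -0.001, "ty": 0.002, "tz": 0.02, "rx": 0, "ry": 0, "rz": 0, "jaw": 0},
  {"tx": -0.001, "ty": 0.002, "tz": 0.04, "rx": 0, "ry": 0, "rz": 0, "jaw": 0},
  {"tx": -0.001, "ty": 0.002, "tz": 0.055, "rx": 0, "ry": 0, "rz": 0, "jaw": 0},
  {"tx": -0.001, "ty": 0.002, "tz": 0.062, "rx": 0, "ry": 0, "rz": 0, "jaw": 0},
  {"tx": -0.001, "ty": 0.002, "tz": 0.062, "rx": 0, "ry": 0, "rz": 0, "jaw": 0},
])

```text
time: 3.8
position: [0.6013, 0.1731, 0.0399]
tool_rot: [-2.617, -1.737, 0.001]
ft_force: [-1.1, -0.6, 1.1]
grip_width: 0.006
```

Run:
```python
from plan import *
from bench import get_image
s,P,R=st();print(s["time"],P,tobed(P),s["ft_force"]);print(shift([-155,0,36],0))
a=get_image("scene")[100:260,280:460,::-1];b=get_image("side")[150:330,240:440,::-1]
cv2.imwrite("pics/a2.png",np.hstack([cv2.resize(a,(400,356)),cv2.resize(b,(396,356))]))
```

```text
3.8 [0.60129947 0.17313228 0.03986852] [-182.77070134    1.99334982   39.86852099] [-1.09972899 -0.577208    1.14376396]
(array([-0.0278, -0.002 ,  0.0039]), array([-0.001,  0.   , -0.   ]))
```

View pics/a2.png

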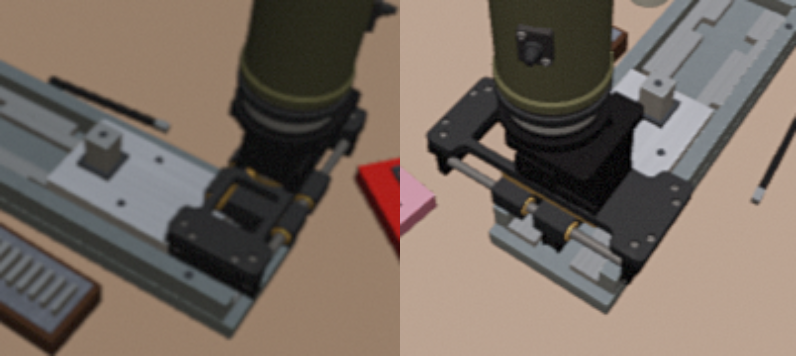

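Call:
carry_out([
  {"tx": 0, "ty": -0.002, "tz": 0.004, "rx": 0, "ry": 0, "rz": 0, "jaw": 0},
  {"tx": -0.006, "ty": -0.002, "tz": 0.004, "rx": 0, "ry": 0, "rz": 0, "jaw": 0},
  {"tx": -0.012, "ty": -0.002, "tz": 0.004, "rx": 0, "ry": 0, "rz": 0, "jaw": 0},
  {"tx": -0.015, "ty": -0.002, "tz": 0.004, "rx": 0, "ry": 0, "rz": 0, "jaw": 0},
  {"tx": -0.018, "ty": -0.002, "tz": 0.004, "rx": 0, "ry": 0, "rz": 0, "jaw": 0},
])

```text
time: 4.53
position: [0.5929, 0.1569, 0.0367]
tool_rot: [2.618, 1.736, 0.0]
ft_force: [-0.2, 0.3, 0.2]
grip_width: 0.007
```

Call:
carry_out([
  {"tx": -0.003, "ty": 0, "tz": 0, "rx": 0, "ry": 0, "rz": 0, "jaw": 0},
  {"tx": -0.006, "ty": 0, "tz": 0, "rx": 0, "ry": 0, "rz": 0, "jaw": 0},
  {"tx": -0.009, "ty": 0, "tz": 0, "rx": 0, "ry": 0, "rz": 0, "jaw": 0},
  {"tx": -0.012, "ty": 0, "tz": 0, "rx": 0, "ry": 0, "rz": 0, "jaw": 0},
  {"tx": -0.015, "ty": 0, "tz": 0, "rx": 0, "ry": 0, "rz": 0, "jaw": 0},
])

```text
time: 5.15
position: [0.587, 0.1436, 0.0366]
tool_rot: [-2.617, -1.737, -0.001]
ft_force: [0.1, 2.2, -0.3]
grip_width: 0.008
```

Run:
```python
from plan import *
s,P,R=st();print(s["time"],P,tobed(P),s["ft_force"],s["joint_positions"])
```

```text
5.15 [0.58698783 0.14359475 0.03660015] [-149.99423654    0.26355572   36.60014932] [ 0.09057319  2.22106409 -0.26679697] [ 0.32441593  0.49482494 -0.75570982  1.74388562  0.38327461  1.05607694
 -0.9625078 ]
```

Call:
carry_out([
  {"tx": -0.005, "ty": 0, "tz": 0, "rx": 0, "ry": 0, "rz": 0, "jaw": 0},
  {"tx": -0.011, "ty": 0, "tz": 0, "rx": 0, "ry": 0, "rz": 0, "jaw": 0},
  {"tx": -0.018, "ty": 0, "tz": 0, "rx": 0, "ry": 0, "rz": 0, "jaw": 0},
  {"tx": -0.025, "ty": 0, "tz": 0, "rx": 0, "ry": 0, "rz": 0, "jaw": 0},
  {"tx": -0.032, "ty": 0, "tz": 0, "rx": 0, "ry": 0, "rz": 0, "jaw": 0},
  {"tx": -0.039, "ty": 0, "tz": 0, "rx": 0, "ry": 0, "rz": 0, "jaw": 0},
  {"tx": -0.046, "ty": 0, "tz": 0, "rx": 0, "ry": 0, "rz": 0, "jaw": 0},
  {"tx": -0.053, "ty": 0, "tz": 0, "rx": 0, "ry": 0, "rz": 0, "jaw": 0},
  {"tx": -0.06, "ty": 0, "tz": 0, "rx": 0, "ry": 0, "rz": 0, "jaw": 0},
  {"tx": -0.066, "ty": 0, "tz": 0, "rx": 0, "ry": 0, "rz": 0, "jaw": 0},
  {"tx": -0.07, "ty": 0, "tz": 0, "rx": 0, "ry": 0, "rz": 0, "jaw": 0},
])

```text
time: 6.52
position: [0.5596, 0.0785, 0.0365]
tool_rot: [2.618, 1.737, -0.0]
ft_force: [1.2, 2.3, 1.3]
grip_width: 0.002
```

Run:
```python
from plan import *
from bench import get_image
s,P,R=st();print(s["time"],P,tobed(P),s["ft_force"],s["joint_positions"])
for n,(x0,y0,w,h,k) in {"scene":(205,100,215,150,3.6),"side":(280,100,190,200,3)}.items():
    cv2.imwrite(f"pics/{n}_3.png",cv2.resize(get_image(n)[y0:y0+h,x0:x0+w,::-1],None,fx=k,fy=k,interpolation=cv2.INTER_CUBIC))
```

```text
6.525 [0.55964587 0.07846856 0.03649593] [-79.361391     0.33276052  36.49593306] [1.21313263 2.29276499 1.29673247] [ 0.46209404  0.41576233 -0.76748472  1.84166354  0.3358914   1.01843917
 -0.84155139]
```

View pics/scene_3.png

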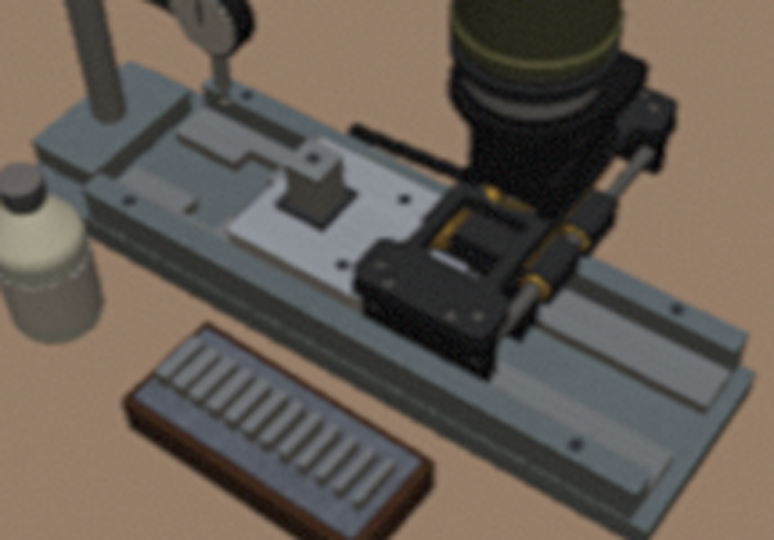

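View pics/side_3.png

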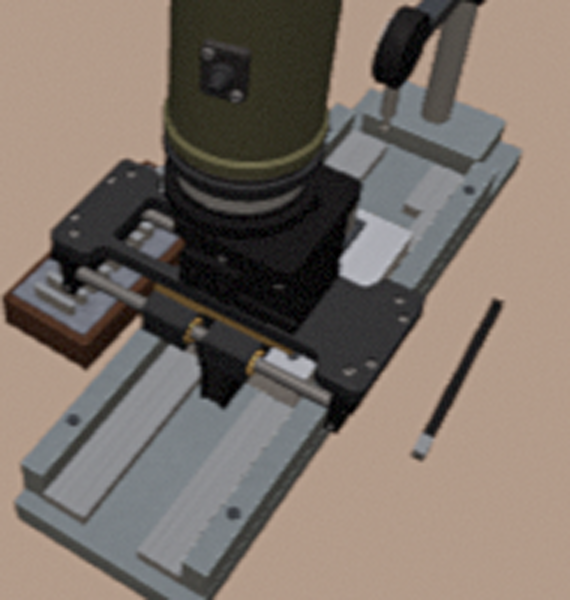

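Scene view: the board slid level. The gauge top is at crop (314,157), the front board corner at (230,234), and the pencil, case and bottle are untouched. I'll work out the remaining distance.

Run:
```python
from plan import *
from scipy.optimize import minimize_scalar
def g(n,L,uv):
    f=lambda d:np.sum((proj(n,bed2w(p,np.array(L)+[d,0,0]))[0]-uv)**2)
    r=minimize_scalar(f,bounds=(-150,150),method="bounded");print(n,round(r.x,1),r.fun**.5)
S=lambda u,v:np.array([u/3.6+205,v/3.6+100])
print("before");g("scene",[45,0,93],(438/3.6+205,163/3.6+115));g("scene",[75,44.5,58],(347/3.6+205,237/3.6+115))
print("now");g("scene",[45,0,93],S(314,157));g("scene",[75,44.5,58],S(230,234))
```

```text
before
scene -74.3 0.6040736046350825
scene -75.8 0.16381387471115635
now
scene 7.1 0.13654619838742854
scene 3.3 1.1336868920162169
```

Call:
carry_out([
  {"tx": -0.004, "ty": 0, "tz": 0, "rx": 0, "ry": 0, "rz": 0, "jaw": 0},
  {"tx": -0.009, "ty": 0, "tz": 0, "rx": 0, "ry": 0, "rz": 0, "jaw": 0},
  {"tx": -0.015, "ty": 0, "tz": 0, "rx": 0, "ry": 0, "rz": 0, "jaw": 0},
  {"tx": -0.021, "ty": 0, "tz": 0, "rx": 0, "ry": 0, "rz": 0, "jaw": 0},
  {"tx": -0.027, "ty": 0, "tz": 0, "rx": 0, "ry": 0, "rz": 0, "jaw": 0},
  {"tx": -0.033, "ty": 0, "tz": 0, "rx": 0, "ry": 0, "rz": 0, "jaw": 0},
  {"tx": -0.039, "ty": 0, "tz": 0, "rx": 0, "ry": 0, "rz": 0, "jaw": 0},
  {"tx": -0.043, "ty": 0, "tz": 0, "rx": 0, "ry": 0, "rz": 0, "jaw": 0},
  {"tx": -0.046, "ty": 0, "tz": 0, "rx": 0, "ry": 0, "rz": 0, "jaw": 0},
  {"tx": -0.048, "ty": 0, "tz": 0, "rx": 0, "ry": 0, "rz": 0, "jaw": 0},
])

```text
time: 7.88
position: [0.5411, 0.0346, 0.0366]
tool_rot: [2.618, 1.737, 0.0]
ft_force: [1.2, 1.3, -1.4]
grip_width: 0.005
```

Call:
carry_out([
  {"tx": -0.002, "ty": 0, "tz": 0, "rx": 0, "ry": 0, "rz": 0, "jaw": 0},
  {"tx": -0.004, "ty": 0, "tz": 0, "rx": 0, "ry": 0, "rz": 0, "jaw": 0},
  {"tx": -0.006, "ty": 0, "tz": 0, "rx": 0, "ry": 0, "rz": 0, "jaw": 0},
])

```text
time: 8.25
position: [0.5388, 0.0292, 0.0366]
tool_rot: [2.617, 1.737, 0.0]
ft_force: [1.3, 1.5, -0.8]
grip_width: 0.005
```

```bash
cat > look.py <<'E'
import sys
from plan import *
from bench import get_image
s,P,R=st();print(s["time"],tobed(P),s["ft_force"])
n="scene";x0,y0,w,h,k=205,100,200,140,4
cv2.imwrite(f"pics/{n}_{sys.argv[1]}.png",cv2.resize(get_image(n)[y0:y0+h,x0:x0+w,::-1],None,fx=k,fy=k,interpolation=cv2.INTER_CUBIC))
E
python3 look.py 4
```

```text
8.25 [-25.84717006   0.24642953  36.55058466] [ 1.33123986  1.54902528 -0.77028537]
```

View pics/scene_4.png

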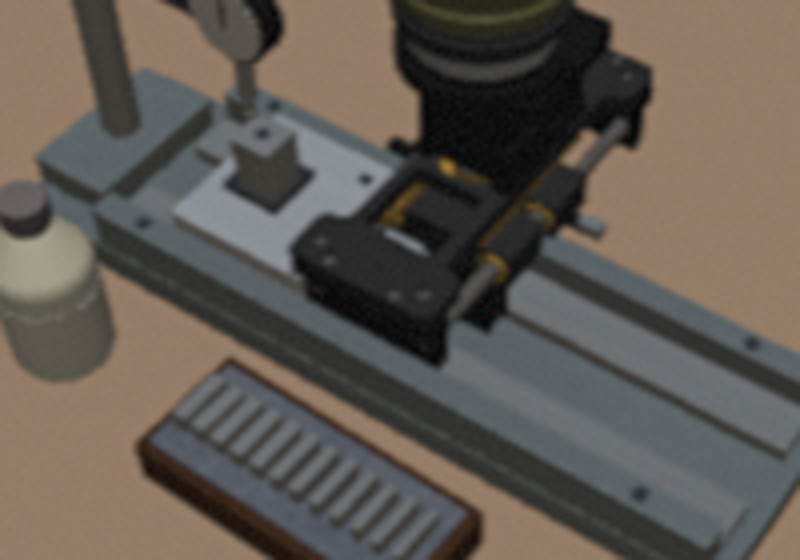

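The board is still riding: its top stands above the wall tops, and the gauge is just short of the stylus. Going on in small steps.

Call:
carry_out([
  {"tx": -0.0015, "ty": 0, "tz": 0, "rx": 0, "ry": 0, "rz": 0, "jaw": 0},
  {"tx": -0.003, "ty": 0, "tz": 0, "rx": 0, "ry": 0, "rz": 0, "jaw": 0},
  {"tx": -0.0045, "ty": 0, "tz": 0, "rx": 0, "ry": 0, "rz": 0, "jaw": 0},
  {"tx": -0.006, "ty": 0, "tz": 0, "rx": 0, "ry": 0, "rz": 0, "jaw": 0},
])

```text
time: 8.8
position: [0.5364, 0.0234, 0.0365]
tool_rot: [2.618, 1.737, -0.001]
ft_force: [0.8, 2.4, -1.2]
grip_width: 0.004
```

Call:
carry_out([
  {"tx": -0.0015, "ty": 0, "tz": 0, "rx": 0, "ry": 0, "rz": 0, "jaw": 0},
  {"tx": -0.0015, "ty": 0, "tz": 0, "rx": 0, "ry": 0, "rz": 0, "jaw": 0},
])

```text
time: 9.05
position: [0.5358, 0.022, 0.0365]
tool_rot: [2.618, 1.737, -0.001]
ft_force: [0.6, 1.3, -0.1]
grip_width: 0.006
```

```bash
python3 look.py 5
```

```text
9.05 [-18.05925107   0.25097847  36.49843451] [ 0.56890213  1.30777003 -0.10817226]
```

View pics/scene_5.png

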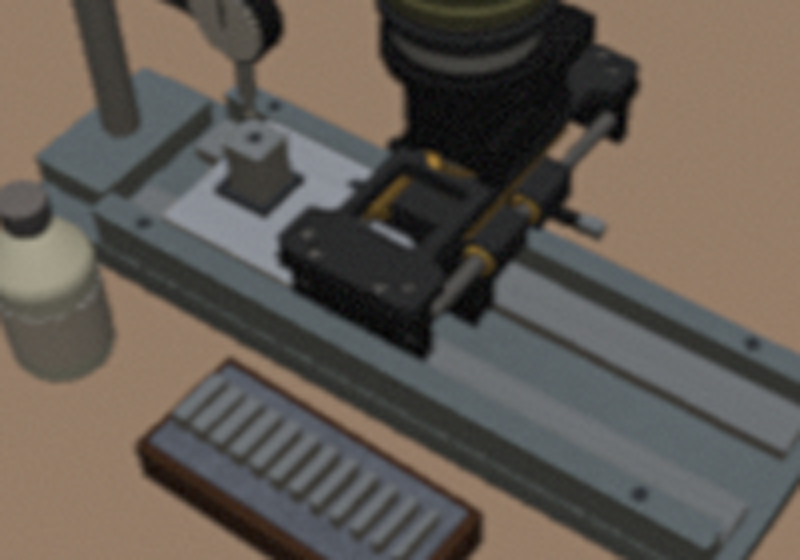

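The gauge top moved left but down, from (266,135) to (256,138), and the board's side edge has disappeared below the wall top. It looks dropped, so I'll check the numbers.

Run:
```python
from plan import *
from scipy.optimize import least_squares
S=lambda u,v:np.array([u/4+205,v/4+100])
for nm,a,b in (("4",(264,134),(175,214)),("5",(256,138),(164,215))):
    f=lambda q:np.r_[proj("scene",bed2w(p,[45+q[0],0,63+q[1]]))[0]-S(*a),proj("scene",bed2w(p,[75+q[0],44.5,28+q[1]]))[0]-S(*b)]
    print(nm,least_squares(f,[60,30]).x)
```

```text
4 [59.24732522 28.64807608]
5 [66.41731853 22.89731945]
```

The fit gives origin height 28.6 → 22.9 mm at x ≈ 66 mm, so it has dropped (nominally 22). Taking the finger away: straight back, then up.

Call:
carry_out([
  {"tx": 0.004, "ty": 0, "tz": 0, "rx": 0, "ry": 0, "rz": 0, "jaw": 0},
  {"tx": 0.015, "ty": 0, "tz": 0, "rx": 0, "ry": 0, "rz": 0, "jaw": 0},
  {"tx": 0.035, "ty": 0, "tz": 0, "rx": 0, "ry": 0, "rz": 0, "jaw": 0},
  {"tx": 0.06, "ty": 0, "tz": 0, "rx": 0, "ry": 0, "rz": 0, "jaw": 0},
  {"tx": 0.09, "ty": 0, "tz": -0.01, "rx": 0, "ry": 0, "rz": 0, "jaw": 0},
  {"tx": 0.12, "ty": 0, "tz": -0.05, "rx": 0, "ry": 0, "rz": 0, "jaw": 0},
  {"tx": 0.15, "ty": 0, "tz": -0.1, "rx": 0, "ry": 0, "rz": 0, "jaw": 0},
  {"tx": 0.17, "ty": 0, "tz": -0.15, "rx": 0, "ry": 0, "rz": 0, "jaw": 0},
  {"tx": 0.19, "ty": 0, "tz": -0.19, "rx": 0, "ry": 0, "rz": 0, "jaw": 0},
  {"tx": 0.2, "ty": 0, "tz": -0.2, "rx": 0, "ry": 0, "rz": 0, "jaw": 0},
  {"tx": 0.2, "ty": 0, "tz": -0.2, "rx": 0, "ry": 0, "rz": 0, "jaw": 0},
])

```text
time: 10.48
position: [0.6134, 0.2079, 0.2362]
tool_rot: [-2.616, -1.739, -0.0]
ft_force: [-0.6, 0.1, -1.8]
grip_width: 0.011
```

```bash
python3 look.py 6
python3 - <<'E'
from bench import get_image
import cv2
cv2.imwrite("pics/side_6.png",cv2.resize(get_image("side")[100:300,280:470,::-1],None,fx=3,fy=3,interpolation=cv2.INTER_CUBIC))
E
```

```text
10.475 [-219.48214521   -0.28973516  236.21903552] [-0.62104625  0.12484307 -1.76548628]
```

View pics/scene_6.png

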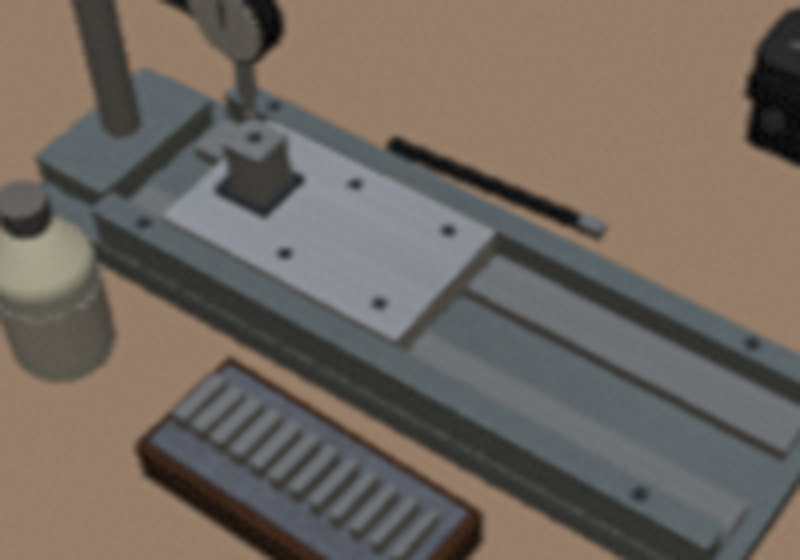

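View pics/side_6.png

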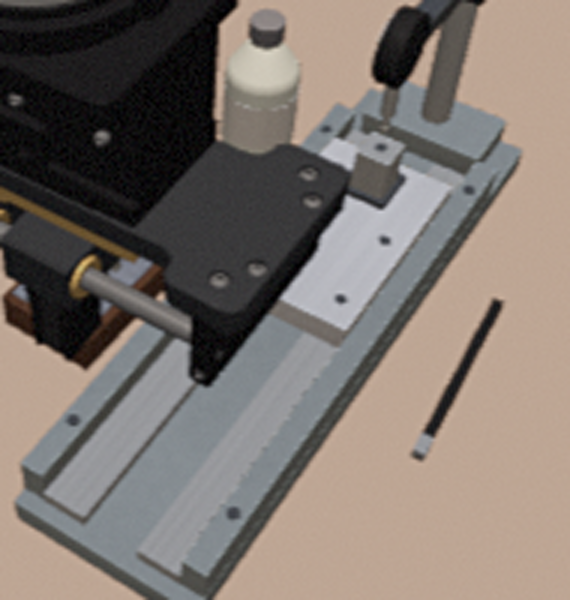

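Run:
```python
from plan import *
S=lambda X:(proj("scene",bed2w(p,X))-[205,100])*4
for d,z in((68,22),(70,22),(70,30)):
  print(d,z,S([[d-75,44.5,z+28],[d-75,-44.5,z+28],[d+75,44.5,z+28],[d+45,0,z+63]]).round().tolist())
```

```text
68 22 [[396.0, 340.0], [497.0, 230.0], [162.0, 215.0], [254.0, 138.0]]
70 22 [[393.0, 338.0], [494.0, 229.0], [159.0, 213.0], [251.0, 137.0]]
70 30 [[392.0, 328.0], [494.0, 218.0], [156.0, 202.0], [249.0, 125.0]]
```

The observed points (400,342), (497,235), (164,215) and (256,138) match the dropped pose (68, 22) and not the riding one. Handing in.

Run:
```python
from bench import ctrl
print(ctrl.close_job())
```

```text
the job is handed in; nothing more can be done
None
```

I pushed the aluminium carriage about 143 mm along the slideway with the closed fingertip until it dropped into the notches. Then I backed the finger straight off, lifted it clear and handed the job in at about 10.5 s.

- **Drop:** In the final scene picture, the board corners and gauge top match a carriage at about x = 68 mm, z = 22 mm. That is within 5 px in a 4x enlarged picture; the riding height would be 10 px or more off. The seat is at x = 70 mm with ±2.5 mm of play.
- **Force:** I saw the drop in the pictures; the push reading gave no clear sign of it. The force stayed near 2–3 N in the readings taken while pushing. I stopped before meeting the notch ends, so there was no sharp rise.
- **Other objects:** The case, bottle, pencil and stand look unmoved, and the gauge block stands upright under the stylus. The finger touches nothing.
- **Disagreements:** The measured position before the last check was slightly short, at x = 66.4 mm and z = 22.9 mm, which is within the error of the picture measurements. My first bed fit was up to about 5 px off at the far corners. I dropped those points and used the stylus tip instead.

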